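Shut the swing guard and latch it

ROBOT

A 6-joint arm with a two-finger parallel gripper is mounted at the origin on a cart in front of the work surface, level with it; the furniture and walls round the work are solid. World frame = base frame: x ahead of the robot, y to its left, z up, the work surface at z = 0. Lengths are in m, angles in rad, forces in N, time in s.
With the tool pointing down it reaches from about 0.35 to 0.85 m from the base axis. Payload 8.1 kg.
Tool frame: the origin (TCP) lies midway between the tips of the shut fingers; the grasp point (between the pads) lies 19 mm behind it; z points along the fingers, y is the line along which they close (so a half turn about z gives the same grasp; the last joint's range is limited). The gripper opens to 93 mm and grips with 3 to 60 N. Pads are 15 mm wide; open, the fingers measure 128 mm over their backs; the gripper's body (75 mm by 188 mm) begins 65 mm behind the grasp point.
Start: joints at [1.184, 0.13, 1.488, -0, 1.523, -0.085], TCP at [0.178, 0.573, 0.19] pointing down, gripper open.
Joint ranges: [-2.96, 2.96], [-0.89, 2.26], [0.02, 2.5], [-1.34, 4.48], [0, 2.73], [-2.66, 2.66]. Speed limits (rad/s): [2.39, 2.39, 2.79, 3.14, 3.14, 3.14].

INTERFACE

Orientations are given as a rotation vector (axis times angle).
In Python, from plant import read_state, read_camera, camera_model, close_job gives the robot as it stands. The module is installed in compiled form; this text tells all that it offers.
- The arm moves only by the tool carry_out, never from a script. Its argument "moves" is a list of rows, each an object of numbers: "jaw": the finger opening in m, from 0 to 0.093; "dx", "dy", "dz": the shift along the tool's x, y, z in m; "yaw": the turn about the tool's z in rad. In form: [{"jaw": .., "dx": .., "dy": .., "dz": .., "yaw": ..}, ...]. A call has 1 to 8 rows; each row shifts and turns the commanded pose from where the row before left it, along the tool's axes as they then stand; what a row does not reach is not made up. A row lasts 1/8 s, in which the tool goes at most 62.5 mm and 10.7 degrees, less where a joint would pass 70% of its speed; a pose out of reach is approached as far as the arm can. A call is refused whole if a number of a shift passes 0.0625 or a number of a turn 0.188, either way. A call with a gripper value outside its range is refused whole. The fingers move at their own pace and stop on an object; "grip_force" is the grip in N (left out, the last holds). Time passes only in rows, so rows that do not move let the fingers close. It gives the time, the measured TCP pose, the force, the opening and the grip force at its end, in the units of the state.
- read_state(): the state, without advancing time (a new reading comes with each control period).
- read_camera(name): name is "scene" or "top" or "wrist"; returns the picture (480x640x3 uint8, red, green, blue); there is no depth.
- camera_model(name): a dict with "camera_matrix" (3x3 intrinsics, pixels), "view" (4x4, takes a point from world to camera coordinates). Camera axes: x right, y up, looking along -z (the intrinsics and any distortion apply to the point x, -y, -z); pixel columns grow to the right and rows downward; lengths in m; the calibration is good to about 2 mm. The wrist camera is an equidistant fisheye: a pixel r from the principal point sees the ray r / f radians off the axis. A picture is of the moment at which its call begins: read the wrist's pose just before it. camera_model takes no time and is no camera call; for the wrist camera it gives the pose at the moment of the call.
- close_job(): hands the job in; it is judged then, once.
The state is a dict: "t": time; "q": joint angles; "dq": joint speeds; "joint_torque": joint torques, N m; "tool_pos": TCP position; "orientation": TCP orientation; "force": force on the tool from outside, world axes, zero at the start; "wrist_torque": the same for the moment, N m; "opening": finger opening in m; "gripper_force": force on a finger pad.
Only numpy, scipy, OpenCV 4.12 (cv2) and the standard library are available. Lean on these libraries where they do the work, as an engineer would, in place of code of your own. Each camera call takes 0.05 s, during which the arm holds its last target. There are 200 camera calls.

TASK

The gate of the small steel bearing guard is held open, its latch bar resting in the notch of the hold-open post. Lift the bar out by its ball knob, swing the gate shut and press it gently against the sprung rubber buffer, without slamming or forcing anything, until the bar can drop fully down behind the lip of the catch. Let go, leaving the gate latched and the loose things around it where they are.

Things in the scene. Friction and masses are not known exactly. Their poses are not given: they have to be found in the camera images.
- guard: Fixed grey steel stand, base plate about 84 x 206 x 10 mm, with sheet walls 90 mm high, hinge post 125 mm high and a bearing on a spindle. Origin on the gate's upright hinge axis at bench height (z = 0). +y points from the hinge along the shut gate to the catch, -x is the open front to which the gate swings, z is up.
- notch (a point): Notch of the hold-open post, at the underside of the lowered bar (z = 94 mm), 145 mm from the hinge axis where the gate stands at 0.65 rad. Notch 14 mm wide for the 8 mm bar; its cheeks rise 14 mm above this point. More than 16 N of the bar against this post is forcing.
- catch (a point): Nominal place of the catch: top centre of its upright lip (z = 108 mm), at guard x = -24, y = 145 mm; lip 10 mm thick, 16 wide, 14 above the lowered bar's underside. The bar must drop behind it, on the +x side. The catch, with its buffer, has a slotted foot set by hand: it really stands up to 12 mm off this point, to and fro on an arc about the hinge axis, unmeasured. Feel for it.
- buffer_spot (a point): Nominal centre of the rubber buffer's face, guard x = 0, y = 119, z = 60 mm; moves with the catch. Sprung along +x: 2 N preload, 1.5 N per mm, 6 mm travel, then rigid. The bar clears the lip once it is pressed 3.8 mm (7.7 N here, about 9.5 N at the knob); bottoms at 11 N (13.5 N at the knob). Latched, it keeps the bar pressed on the lip. Over 16 N on it, or on the lip, is forcing.
- gate (a joint): Gate angle about the upright hinge, rad: 0 = in line with guard +y, growing as it swings out to the front (counter-clockwise from above); about 0.65 in the hold-open notch. Latched it lies between -0.11 and 0.11, as the catch is set. Steel frame 130 mm long, 12 mm thick, top at z = 111 mm; stays where left, light friction.
- bar (a joint): Latch bar angle, rad: 0 = down, level; grows as its end is lifted, at most 0.45. Pivot (axis normal to the gate) 22 mm from the hinge axis, 12 mm in front of the gate's mid-plane, z = 100 mm. Bar 8 mm thick, 12 high, about 0.15 kg, reaching 160 mm from the hinge axis; falls by its weight. Its end clears lip and notch above 0.14; on top of the lip it reads about 0.12.
- knob (a point): Centre of the black ball knob, 22 mm across, on a stem on the latch bar, 78 mm along the bar from its pivot and 50 mm above it (bar down: 100 mm from the hinge axis along the gate, 12 mm in front of its mid-plane, z = 150 mm). Pinch it from above; it moves on an arc about the pivot as the bar lifts and about the hinge as the gate swings.
- seal_ring: Loose bystander: flat black seal ring, 68 mm across, 9 mm thick, lying on the bench; origin at its underside. Leave alone.
- speed_sensor: Loose bystander: dark sensor with brass tip, 22 x 84 x 20 mm, lying on the bench; origin at its underside. Leave alone.
- bolt_a: Loose bystander: bolt standing on its head, 24 x 24 x 68 mm; origin at its underside. Leave alone.
- nut_a: Loose bystander: hexagon nut, 24 x 27 x 13 mm, lying on the bench; origin at its underside. Leave alone.

How it is judged:
By the outcome, as a careful person would: the job done as asked, in the order asked, and still so for the second after the job is handed in, with the robot touching nothing.
It also fails if it takes over 59 s, if anything falls off the work surface, if the arm or the gripper's body presses on something with over 40 N, if the wrist force passes 120 N, or if a joint passes its speed limit or range.

## Working session

There is one attempt and no reset: what is moved stays moved. The work goes in short steps, Python scripts to look and compute and a tool call to move; the robot and the scene stay as the last step left them, time stands still between calls to the robot, and variables do not carry over. Pictures are saved under pics/ and viewed, at most 10 in all, crops included, and the job is handed in when it is done.

Besides the shell and the picture viewer there is one more tool, called after "Emit:" as name([rows], argument=value, ...), one row to a line, values as JSON. carry_out: Moves the arm, as the interface text tells. Its arguments: {"type":"object","properties":{"moves":{"type":"array","items":{"type":"object","properties":{"jaw":{"type":"number"},"dx":{"type":"number"},"dy":{"type":"number"},"dz":{"type":"number"},"yaw":{"type":"number"}}}},"grip_force":{"type":"number"}},"required":["moves"]}

```bash
mkdir -p pics; python3 - <<'E'
from plant import *
import cv2,numpy as np
s=read_state();print({k:np.round(v,3).tolist() for k,v in s.items()})
ims=[]
for n in("scene","top"):
    im=read_camera(n);cv2.imwrite(f"pics/{n}0.png",im[:,:,::-1]);m=camera_model(n);print(n,np.round(m["camera_matrix"],1).tolist(),np.round(m["view"],4).tolist(),[k for k in m])
E
```

```text
{'t': 0.0, 'q': [1.184, 0.131, 1.489, -0.0, 1.523, -0.085], 'dq': [-0.001, 0.002, 0.002, -0.001, -0.001, -0.0], 'joint_torque': [0.001, -55.984, -49.176, 0.077, 0.036, -0.0], 'tool_pos': [0.178, 0.572, 0.189], 'orientation': [-0.472, -3.105, 0.003], 'force': [0.467, -0.073, 0.103], 'wrist_torque': [0.043, -0.013, 0.022], 'gripper_force': 0.0, 'opening': 0.093}
scene [[611.4, 0.0, 308.2], [0.0, 611.4, 243.8], [0.0, 0.0, 1.0]] [[0.5871, -0.8091, 0.0258, -0.3214], [0.3999, 0.3177, 0.8598, -0.3285], [-0.7038, -0.4945, 0.51, -0.8653], [0.0, 0.0, 0.0, 1.0]] ['camera_matrix', 'view']
top [[613.8, 0.0, 321.0], [0.0, 613.8, 233.0], [0.0, 0.0, 1.0]] [[0.0189, -0.9995, 0.0258, -0.0196], [0.9921, 0.022, 0.1236, -0.5451], [-0.1241, 0.0233, 0.992, -1.2526], [0.0, 0.0, 0.0, 1.0]] ['camera_matrix', 'view']
```

View pics/scene0.png

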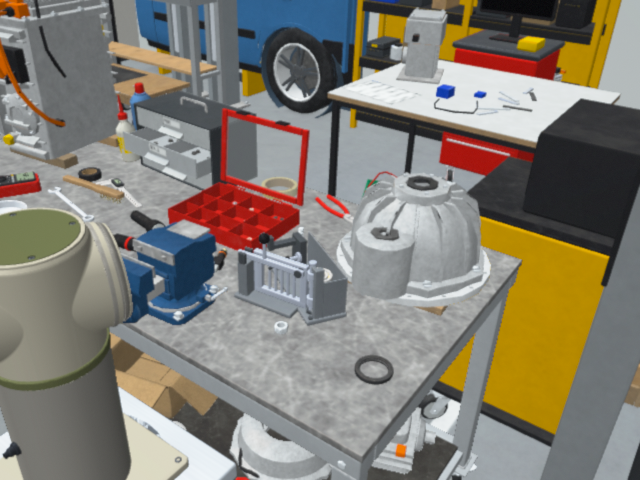

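View pics/top0.png

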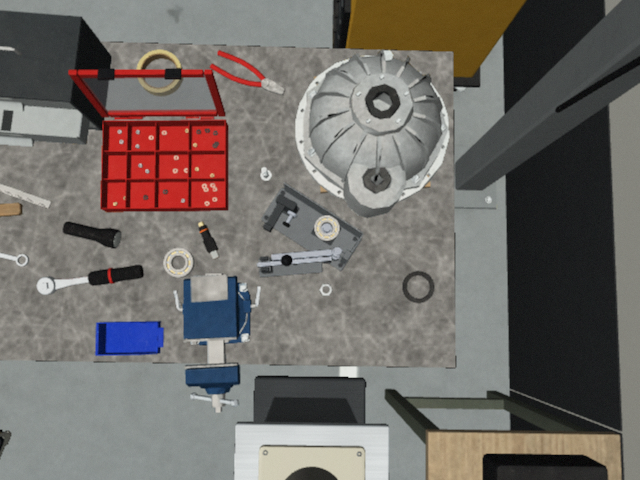

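The knob shows at about (287,260) in top and (265,238) in scene; the hinge is to the right, near (345,255) in top. I'll zoom in on both.

```bash
python3 - <<'E'
import cv2,numpy as np
a=cv2.imread("pics/top0.png")[170:310,240:380];b=cv2.imread("pics/scene0.png")[210:340,220:360]
a=cv2.resize(a,(400*1,400),interpolation=cv2.INTER_CUBIC);b=cv2.resize(b,(400,371),interpolation=cv2.INTER_CUBIC)
o=np.zeros((400,800,3),np.uint8);o[:,:400]=a;o[:371,400:]=b
cv2.imwrite("pics/crop0.png",o)
for n,(x0,x1,y0,y1) in dict(top=(275,300,250,270),scene=(255,275,228,250)).items():
    g=cv2.imread(f"pics/{n}0.png")[y0:y1,x0:x1].max(2)
    k,l,s,c=cv2.connectedComponentsWithStats((g<50).astype(np.uint8))
    for i in range(1,k):print(n,s[i],c[i]+[x0,y0])
E
```

```text
top [ 7  5 10 11 87] [286.26436782 260.09195402]
scene [ 4  6 11 10 73] [264.16438356 238.50684932]
```

View pics/crop0.png

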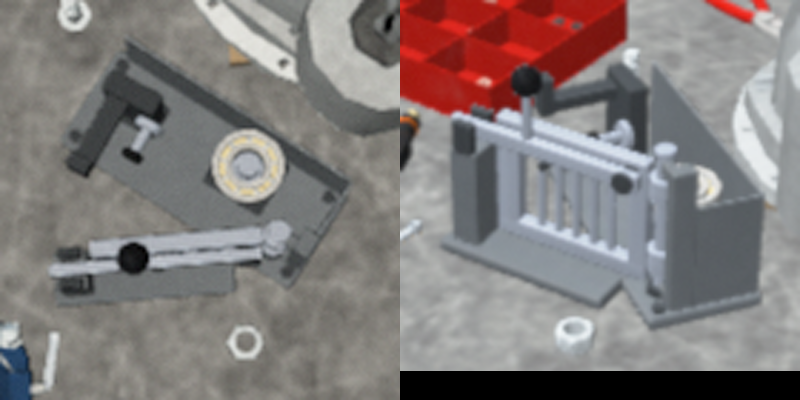

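The crop shows the hinge post at top px ≈(336.6,252.6), the bar end at (258.2,265) and the knob at (286.3,260.1). The back wall top runs (284,185)→(362,234). I'll cast rays through these.

```bash
cat >h.py <<'E'
from plant import *
import numpy as np
def ray(n,u,v):
    m=camera_model(n);K=m["camera_matrix"];V=np.array(m["view"])
    d=np.array([(u-K[0][2])/K[0][0],-(v-K[1][2])/K[1][1],-1]);R=V[:3,:3]
    return -R.T@V[:3,3],R.T@d
def onz(n,u,v,z):
    o,d=ray(n,u,v);return o+d*(z-o[2])/d[2]
def tri(rs):
    A=0;b=0
    for o,d in rs:
        d=d/np.linalg.norm(d);P=np.eye(3)-np.outer(d,d);A=A+P;b=b+P@o
    p=np.linalg.solve(A,b);return p,[np.linalg.norm(np.cross(p-o,d/np.linalg.norm(d))) for o,d in rs]
E
python3 - <<'E'
from h import *
np.set_printoptions(precision=4,suppress=True)
k,e=tri([ray("top",286.3,260.1),ray("scene",264.2,238.5)]);print("knob",k,e,onz("top",286.3,260.1,.15),onz("scene",264.2,238.5,.15))
t=lambda x,y:(240+x/2.857,170+y/2.857)
s=lambda x,y:(220+(x-400)/2.857,210+y/2.857)
h=onz("top",*t(276,234),.12);print("hinge",h)
print("hinge scene",onz("scene",*s(666,148),.12))
e=onz("top",*t(52,271),.106);print("barend",e, np.linalg.norm(e-h))
a=onz("top",*t(127,42),.09);b=onz("top",*t(347,182),.09);print("wall",a,b,np.linalg.norm(a-b),np.arctan2(*(a-b)[1::-1])-np.pi/2)
d=k-h;print("knob-hinge",np.hypot(*d[:2]),"gate ang world",np.arctan2(-d[0],d[1])-.1194)
d=e-h;print("end ang",np.arctan2(-d[0],d[1])-.075)
S=read_state();import scipy.spatial.transform as T
R=T.Rotation.from_rotvec(S["orientation"]).as_matrix();print(R)
E
```

```text
knob [0.4784 0.0584 0.1497] [np.float64(0.0007974789311550461), np.float64(0.000797478931155002)] [0.4778 0.059  0.15  ] [0.4785 0.0575 0.15  ]
hinge [ 0.4983 -0.0376  0.12  ]
hinge scene [ 0.5081 -0.036   0.12  ]
barend [0.4708 0.1152 0.106 ] 0.15579620118673573
wall [0.6352 0.0686 0.09  ] [ 0.5388 -0.0884  0.09  ] 0.18420297878627678 -0.5504126719767513
knob-hinge 0.09798157374795641 gate ang world 0.08509180937502098
end ang 0.10281186399452354
[[-0.9548  0.2973 -0.0006]
 [ 0.2973  0.9548 -0.0016]
 [ 0.0001 -0.0017 -1.    ]]
```

```bash
cat >>h.py <<'E'
from scipy.spatial.transform import Rotation as Ro
def plan(p,al,pts,als):
    """rows from TCP p, closing-axis angle al, through world pts and angles (tool down, shift in axes before the turn)"""
    p=np.array(p,float);out=[]
    for q,a in zip(pts,als):
        y=np.array([np.cos(al),np.sin(al)]);x=np.array([-y[1],y[0]])  # tool x so that x,y,down right-handed
        d=np.array(q)-p;r=[round(float(v),4) for v in(d[:2]@x,d[:2]@y,-d[2])];w=round(al-a,3)
        p=p+np.r_[r[0]*x+r[1]*y,-r[2]];al-=w
        out.append(dict(dx=r[0],dy=r[1],dz=r[2],yaw=w))
    return out
def now():
    s=read_state();R=Ro.from_rotvec(s["orientation"]).as_matrix();return np.array(s["tool_pos"]),float(np.arctan2(R[1,1],R[0,1])),s
E
python3 - <<'E'
from h import *
for a,b in (((382,100),(420,185)),((375,178),(384,233))):print(tri([ray("top",*a),ray("scene",*b)]))
p,al,s=now();g=np.array([.478,.058,.23])
n=14;f=np.linspace(0,1,n+1)[1:];P=[np.r_[(p+(g-p)*t)[:2],p[2]+(.26-p[2])*min(1,3*t) if t<.8 else .26+(g[2]-.26)*(t-.8)/.2] for t in f]
for r in plan(p,al,P,[al+(.10-al)*t for t in f]):print(r)
E
```

```text
(array([ 0.77689589, -0.11246813,  0.20298514]), [np.float64(0.0018892044861449386), np.float64(0.001889204486145061)])
(array([ 0.64094211, -0.10862389,  0.14850455]), [np.float64(0.0004966117595194562), np.float64(0.0004966117595195495)])
{'dx': -0.0314, 'dy': -0.0287, 'dz': -0.0151, 'yaw': np.float64(0.083)}
{'dx': -0.0336, 'dy': -0.026, 'dz': -0.0151, 'yaw': np.float64(0.084)}
{'dx': -0.0357, 'dy': -0.0231, 'dz': -0.0151, 'yaw': np.float64(0.083)}
{'dx': -0.0375, 'dy': -0.0201, 'dz': -0.0151, 'yaw': np.float64(0.084)}
{'dx': -0.0391, 'dy': -0.0168, 'dz': -0.0101, 'yaw': np.float64(0.083)}
{'dx': -0.0403, 'dy': -0.0136, 'dz': -0.0, 'yaw': np.float64(0.084)}
{'dx': -0.0413, 'dy': -0.0101, 'dz': -0.0, 'yaw': np.float64(0.083)}
{'dx': -0.042, 'dy': -0.0066, 'dz': -0.0, 'yaw': np.float64(0.084)}
{'dx': -0.0424, 'dy': -0.0031, 'dz': -0.0, 'yaw': np.float64(0.083)}
{'dx': -0.0425, 'dy': 0.0004, 'dz': -0.0, 'yaw': np.float64(0.084)}
{'dx': -0.0424, 'dy': 0.004, 'dz': -0.0, 'yaw': np.float64(0.083)}
{'dx': -0.0419, 'dy': 0.0074, 'dz': 0.0086, 'yaw': np.float64(0.084)}
{'dx': -0.041, 'dy': 0.011, 'dz': 0.0107, 'yaw': np.float64(0.083)}
{'dx': -0.0401, 'dy': 0.0144, 'dz': 0.0107, 'yaw': np.float64(0.084)}
```

Emit:
carry_out([
  {"jaw": 0.06, "dx": -0.0315, "dy": -0.0285, "dz": -0.015, "yaw": 0.083},
  {"jaw": 0.06, "dx": -0.0335, "dy": -0.026, "dz": -0.015, "yaw": 0.084},
  {"jaw": 0.06, "dx": -0.0355, "dy": -0.023, "dz": -0.015, "yaw": 0.083},
  {"jaw": 0.06, "dx": -0.0375, "dy": -0.02, "dz": -0.015, "yaw": 0.084},
  {"jaw": 0.06, "dx": -0.039, "dy": -0.017, "dz": -0.01, "yaw": 0.083},
  {"jaw": 0.06, "dx": -0.0405, "dy": -0.0135, "dz": 0, "yaw": 0.084},
  {"jaw": 0.06, "dx": -0.041, "dy": -0.01, "dz": 0, "yaw": 0.083},
  {"jaw": 0.06, "dx": -0.042, "dy": -0.0065, "dz": 0, "yaw": 0.084},
])

```text
t: 1.1
tool_pos: [0.35, 0.2783, 0.2601]
orientation: [-1.468, -2.777, 0.0]
force: [0.4, 0.5, -0.1]
opening: 0.0604
gripper_force: 0.0
```

Emit:
carry_out([
  {"jaw": 0.06, "dx": -0.0425, "dy": -0.003, "dz": 0, "yaw": 0.083},
  {"jaw": 0.06, "dx": -0.0425, "dy": 0.0005, "dz": 0, "yaw": 0.084},
  {"jaw": 0.06, "dx": -0.0425, "dy": 0.004, "dz": 0, "yaw": 0.083},
  {"jaw": 0.06, "dx": -0.042, "dy": 0.0075, "dz": 0.0085, "yaw": 0.084},
  {"jaw": 0.06, "dx": -0.041, "dy": 0.011, "dz": 0.0105, "yaw": 0.083},
  {"jaw": 0.06, "dx": -0.04, "dy": 0.0145, "dz": 0.0105, "yaw": 0.084},
  {"jaw": 0.06},
  {"jaw": 0.06},
])

```text
invalid input at $.moves[6]: expected keys jaw, dx, dy, dz, yaw
```

```bash
python3 - <<'E'
from h import *
import cv2
p,al,s=now();print(p,al,s["force"],s["opening"],s["t"])
m=camera_model("wrist");print(np.round(m["camera_matrix"],1).tolist());V=np.array(m["view"])
im=read_camera("wrist");cv2.imwrite("pics/w1.png",im[:,:,::-1])
c=V[:3,:3]@np.array([.4784,.0584,.15])+V[:3,3];v=np.array([c[0],-c[1],-c[2]]);th=np.arctan2(np.hypot(*v[:2]),v[2]);K=m["camera_matrix"];r=th*K[0][0]*v[:2]/np.hypot(*v[:2]);print("knob expected px",r+[K[0][2],K[1][2]])
E
```

```text
[0.34995961 0.27834011 0.26012974] 0.5984160953764812 [ 0.39865422  0.48352472 -0.08053419] 0.06036087901936501 1.1
[[371.6, 0.0, 321.3], [0.0, 371.6, 235.7], [0.0, 0.0, 1.0]]
knob expected px [306.14747114 444.92614894]
```

View pics/w1.png

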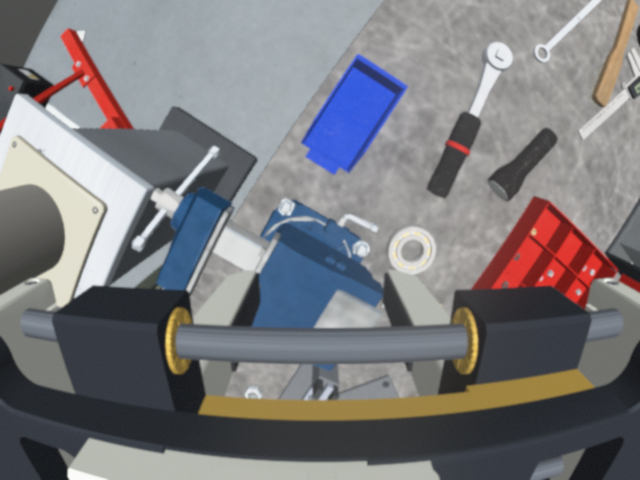

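The wrist view is en route: the vise is below at (310,270) and the fingers are clear. The second call was refused because rows need all keys, so I'll re-send it.

Emit:
carry_out([
  {"jaw": 0.06, "dx": -0.0425, "dy": -0.003, "dz": 0, "yaw": 0.083},
  {"jaw": 0.06, "dx": -0.0425, "dy": 0.0005, "dz": 0, "yaw": 0.084},
  {"jaw": 0.06, "dx": -0.0425, "dy": 0.004, "dz": 0, "yaw": 0.083},
  {"jaw": 0.06, "dx": -0.042, "dy": 0.0075, "dz": 0.0085, "yaw": 0.084},
  {"jaw": 0.06, "dx": -0.041, "dy": 0.011, "dz": 0.0105, "yaw": 0.083},
  {"jaw": 0.06, "dx": -0.04, "dy": 0.0145, "dz": 0.0105, "yaw": 0.084},
  {"jaw": 0.06, "dx": 0, "dy": 0, "dz": 0, "yaw": 0},
  {"jaw": 0.06, "dx": 0, "dy": 0, "dz": 0, "yaw": 0},
])

```text
t: 2.15
tool_pos: [0.4783, 0.0596, 0.2307]
orientation: [-2.106, -2.33, 0.0]
force: [0.4, 0.7, 0.5]
opening: 0.06
gripper_force: 0.0
```

```bash
python3 - <<'E'
from h import *
import cv2
p,al,s=now();print(p,al,s["force"],s["opening"],s["t"])
m=camera_model("wrist");V=np.array(m["view"])
im=read_camera("wrist");cv2.imwrite("pics/w2.png",im[:,:,::-1])
def px(q):
    c=V[:3,:3]@np.array(q)+V[:3,3];v=np.array([c[0],-c[1],-c[2]]);th=np.arctan2(np.hypot(*v[:2]),v[2]);K=m["camera_matrix"];return th*K[0][0]*v[:2]/np.hypot(*v[:2])+[K[0][2],K[1][2]]
print("knob expected px",px([.4784,.0584,.15]),px([.4784,.0684,.15]))
E
```

```text
[0.47831603 0.05956319 0.23072527] 0.10052082966278278 [0.38371998 0.65813555 0.5133876 ] 0.059993849312423256 2.15
knob expected px [321.24482272 234.02566209] [322.55105083 221.2570965 ]
```

View pics/w2.png

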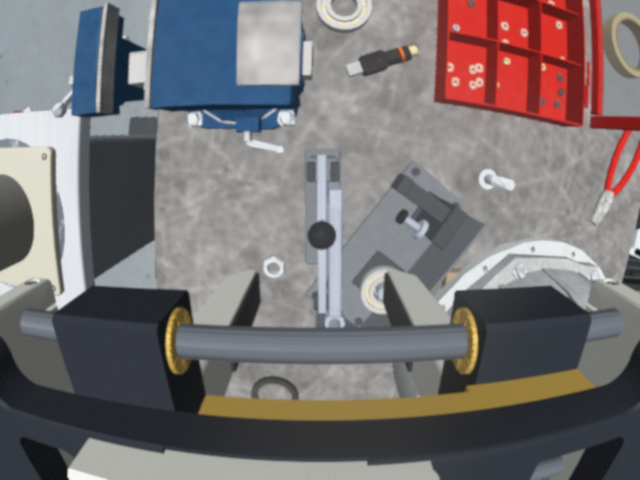

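The wrist view puts the knob at (321,235), with (321.2,234) expected, and the bar runs vertically between the fingers. I'll descend and pinch.

Emit:
carry_out([
  {"jaw": 0.06, "dx": -0.001, "dy": 0, "dz": 0.03, "yaw": 0},
  {"jaw": 0.06, "dx": 0, "dy": 0, "dz": 0.03, "yaw": 0},
  {"jaw": 0.06, "dx": 0, "dy": 0, "dz": 0.025, "yaw": 0},
  {"jaw": 0.06, "dx": 0, "dy": 0, "dz": 0.014, "yaw": 0},
  {"jaw": 0.06, "dx": 0, "dy": 0, "dz": 0, "yaw": 0},
  {"jaw": 0.035, "dx": 0, "dy": 0, "dz": 0, "yaw": 0},
  {"jaw": 0.028, "dx": 0, "dy": 0, "dz": 0, "yaw": 0},
  {"jaw": 0.024, "dx": 0, "dy": 0, "dz": 0, "yaw": 0},
], grip_force=20)

```text
t: 3.2
tool_pos: [0.4793, 0.0582, 0.1327]
orientation: [2.107, 2.329, 0.001]
force: [0.2, -0.4, -0.3]
opening: 0.035
gripper_force: 0.0
```

Emit:
carry_out([
  {"jaw": 0.015, "dx": 0, "dy": 0, "dz": 0, "yaw": 0},
  {"jaw": 0.015, "dx": 0, "dy": 0, "dz": 0, "yaw": 0},
  {"jaw": 0.015, "dx": 0, "dy": 0, "dz": 0, "yaw": 0},
])

```text
t: 3.58
tool_pos: [0.4788, 0.0582, 0.1319]
orientation: [-2.108, -2.33, 0.0]
force: [-0.4, -0.4, 0.2]
opening: 0.0151
gripper_force: 0.0
```

Opening is 15 mm with no force, so the ball isn't pinched. I'll look.

```bash
python3 - <<'E'
from h import *
import cv2
p,al,s=now();print(p,al,s["force"],s["opening"],s["gripper_force"],s["t"])
o=np.zeros((400,800,3),np.uint8)
w=read_camera("wrist");sc=read_camera("scene")
o[:,:400]=cv2.resize(w[170:330,240:400],(400,400),interpolation=2);o[:,400:]=cv2.resize(sc[180:320,200:340],(400,400),interpolation=2)
cv2.imwrite("pics/g1.png",o[:,:,::-1])
E
```

```text
[0.47876404 0.05815319 0.13192063] 0.09996323573915834 [-0.3666584  -0.36144378  0.23810194] 0.015130567545186751 0.0 3.575
```

View pics/g1.png

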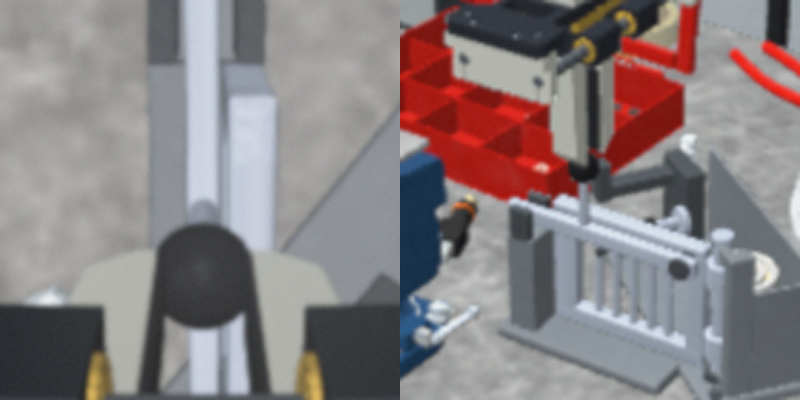

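```bash
python3 - <<'E'
from h import *
import cv2
m=camera_model("scene");V=np.array(m["view"]);K=np.array(m["camera_matrix"])
for q in([.4788,.0582,.132],[.4788,.0582,.151],[.4713,.0582,.132],[.4713,.0582,.151]):
    c=V[:3,:3]@np.array(q)+V[:3,3];print(q,K[0,0]*c[0]/-c[2]+K[0,2],-K[1,1]*c[1]/-c[2]+K[1,2])
sc=read_camera("scene");w=read_camera("wrist");o=np.zeros((600,800,3),np.uint8)
o[:,:400]=cv2.resize(sc[190:280,240:300],(400,600),interpolation=2)
o[:,400:]=cv2.resize(w[230:330,285:352],(400,600),interpolation=2)
cv2.imwrite("pics/g2.png",o[:,:,::-1])
E
```

```text
[0.4788, 0.0582, 0.132] 264.10456792955813 246.499283750225
[0.4788, 0.0582, 0.151] 263.9942494710241 237.8677888134602
[0.4713, 0.0582, 0.132] 261.5795763241918 248.09425954683726
[0.4713, 0.0582, 0.151] 261.4474516617904 239.4365582076011
```

View pics/g2.png

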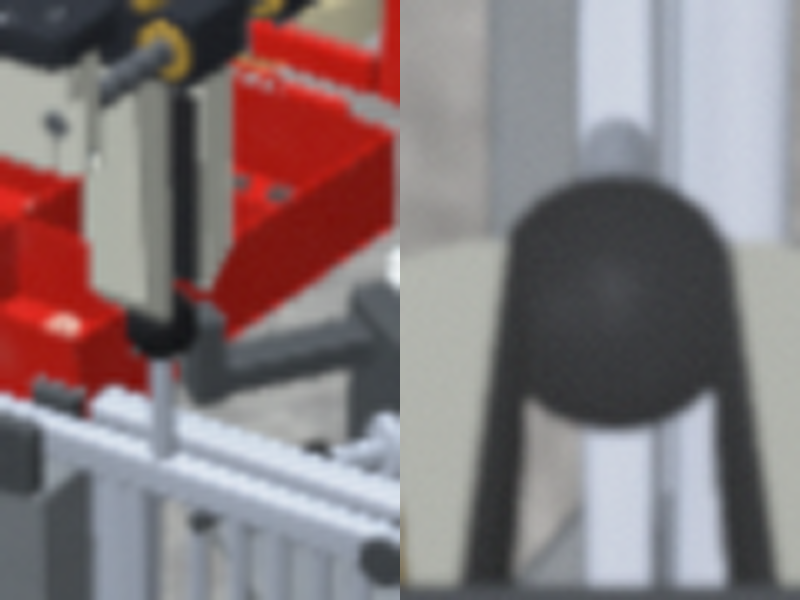

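The fingertips show at scene row ≈237, where row 247 was expected: they sit well above nominal and only touch the top of the ball. I'll open, go 16 mm lower and close again.

Emit:
carry_out([
  {"jaw": 0.045, "dx": 0, "dy": 0, "dz": 0, "yaw": 0},
  {"jaw": 0.045, "dx": 0, "dy": 0, "dz": 0, "yaw": 0},
  {"jaw": 0.045, "dx": 0, "dy": 0, "dz": 0.006, "yaw": 0},
  {"jaw": 0.045, "dx": 0, "dy": 0, "dz": 0.006, "yaw": 0},
  {"jaw": 0.045, "dx": 0, "dy": 0, "dz": 0.004, "yaw": 0},
  {"jaw": 0.03, "dx": 0, "dy": 0, "dz": 0, "yaw": 0},
  {"jaw": 0.015, "dx": 0, "dy": 0, "dz": 0, "yaw": 0},
  {"jaw": 0.015, "dx": 0, "dy": 0, "dz": 0, "yaw": 0},
])

```text
t: 4.78
tool_pos: [0.4789, 0.0582, 0.1162]
orientation: [2.107, 2.33, 0.0]
force: [0.1, 0.6, -0.6]
opening: 0.0208
gripper_force: 20.0
```

Emit:
carry_out([
  {"jaw": 0.015, "dx": 0, "dy": 0, "dz": 0, "yaw": 0},
  {"jaw": 0.015, "dx": 0, "dy": 0, "dz": 0, "yaw": 0},
])

```text
t: 5.03
tool_pos: [0.4789, 0.0582, 0.1162]
orientation: [2.107, 2.329, 0.0]
force: [-0.4, 0.2, 0.6]
opening: 0.0206
gripper_force: 20.0
```

Emit:
carry_out([
  {"jaw": 0.015, "dx": -0.0029, "dy": 0, "dz": -0.0042, "yaw": 0},
  {"jaw": 0.015, "dx": -0.0031, "dy": 0, "dz": -0.0041, "yaw": 0},
  {"jaw": 0.015, "dx": -0.0033, "dy": 0, "dz": -0.0039, "yaw": 0},
  {"jaw": 0.015, "dx": -0.0035, "dy": 0, "dz": -0.0037, "yaw": 0},
  {"jaw": 0.015, "dx": 0, "dy": 0, "dz": 0, "yaw": 0},
  {"jaw": 0.015, "dx": 0, "dy": 0, "dz": 0, "yaw": 0},
])

```text
t: 5.78
tool_pos: [0.4801, 0.0454, 0.1318]
orientation: [2.108, 2.329, 0.0]
force: [0.1, -0.2, -1.8]
opening: 0.0208
gripper_force: 20.0
```

```bash
python3 - <<'E'
from h import *
import cv2
p,al,s=now();print(p,al,s["force"],s["wrist_torque"],s["opening"],s["gripper_force"],s["t"])
sc=read_camera("scene");w=read_camera("wrist");o=np.zeros((400,800,3),np.uint8)
o[:,:400]=cv2.resize(sc[190:320,220:350],(400,400),interpolation=2)
o[:,400:]=cv2.resize(w[130:330,220:420],(400,400),interpolation=2)
cv2.imwrite("pics/l1.png",o[:,:,::-1])
# swing plan: hinge from knob
h=np.array([.5003,-.0399]);
q=p[:2]-h;print("r",np.hypot(*q),"ang",np.arctan2(-q[0],q[1]))
E
```

```text
[0.48011478 0.04535288 0.13177597] 0.09974071987882688 [ 0.11577262 -0.24022931 -1.82569567] [ 0.13019536 -0.00880751  0.00132717] 0.020828888056848894 19.999680519104004 5.775
r 0.0876099067381018 ang 0.23248748860489626
```

View pics/l1.png

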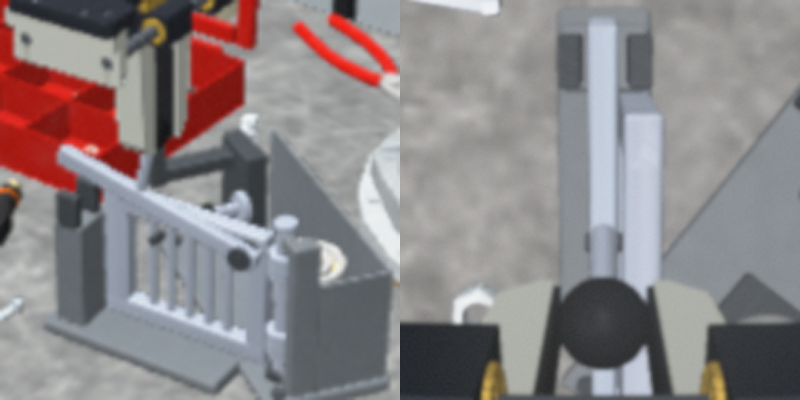

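The bar is clear of the notch: its end is raised well above the cheeks (scene crop (70,155)), and gate and tool are aligned. I'll swing along the arc now.

Emit:
carry_out([
  {"jaw": 0.015, "dx": 0.0004, "dy": 0.0026, "dz": 0, "yaw": 0.03},
  {"jaw": 0.015, "dx": 0.0006, "dy": 0.0052, "dz": 0, "yaw": 0.06},
  {"jaw": 0.015, "dx": 0.0006, "dy": 0.0053, "dz": 0, "yaw": 0.06},
  {"jaw": 0.015, "dx": 0.0005, "dy": 0.0053, "dz": 0, "yaw": 0.06},
])

```text
t: 6.38
tool_pos: [0.4983, 0.0481, 0.1315]
orientation: [-2.343, -2.092, 0.001]
force: [-0.4, -0.1, -1.2]
opening: 0.0207
gripper_force: 20.0
```

Emit:
carry_out([
  {"jaw": 0.015, "dx": 0.0006, "dy": 0.0052, "dz": 0, "yaw": 0.06},
  {"jaw": 0.015, "dx": 0.0006, "dy": 0.0052, "dz": 0, "yaw": 0.06},
  {"jaw": 0.015, "dx": 0.0006, "dy": 0.0053, "dz": 0, "yaw": 0.06},
  {"jaw": 0.015, "dx": 0.0004, "dy": 0.0035, "dz": 0, "yaw": 0.04},
  {"jaw": 0.015, "dx": 0, "dy": 0, "dz": 0, "yaw": 0},
])

```text
t: 7.0
tool_pos: [0.5177, 0.0465, 0.1316]
orientation: [-2.557, -1.825, 0.0]
force: [0.1, -0.1, -2.2]
opening: 0.0207
gripper_force: 20.0
```

```bash
cat >>h.py <<'E'
def rep():
    p,al,s=now();f=np.array(s["force"]);x=np.array([-np.sin(al),np.cos(al),0]);y=np.array([np.cos(al),np.sin(al),0])
    print("p",np.round(p,4),"al",round(al,4),"f along/normal/z",np.round([f@x,f@y,f[2]],2),"open",round(s["opening"],4),s["gripper_force"],"t",s["t"])
E
python3 -c "
from h import *
rep()"
```

```text
p [0.5177 0.0465 0.1316] al -0.3307 f along/normal/z [-0.07  0.11 -2.22] open 0.0207 20.00000149011612 t 7.0
```

Emit:
carry_out([
  {"jaw": 0.015, "dx": 0.0002, "dy": 0.0017, "dz": 0, "yaw": 0.02},
  {"jaw": 0.015, "dx": 0.0002, "dy": 0.0018, "dz": 0, "yaw": 0.02},
  {"jaw": 0.015, "dx": 0.0002, "dy": 0.0017, "dz": 0, "yaw": 0.02},
  {"jaw": 0.015, "dx": 0.0002, "dy": 0.0018, "dz": 0, "yaw": 0.02},
  {"jaw": 0.015, "dx": 0, "dy": 0, "dz": 0, "yaw": 0},
])

```text
t: 7.62
tool_pos: [0.5246, 0.0446, 0.1318]
orientation: [2.627, 1.722, 0.0]
force: [0.6, -0.7, -2.2]
opening: 0.0209
gripper_force: 20.0
```

```bash
python3 -c "
from h import *
rep()"
```

```text
p [0.5246 0.0446 0.1318] al -0.4105 f along/normal/z [-0.42  0.79 -2.2 ] open 0.0209 19.999790489673615 t 7.625
```

Emit:
carry_out([
  {"jaw": 0.015, "dx": 0.0002, "dy": 0.0013, "dz": 0, "yaw": 0.015},
  {"jaw": 0.015, "dx": 0.0002, "dy": 0.0013, "dz": 0, "yaw": 0.015},
  {"jaw": 0.015, "dx": 0, "dy": 0, "dz": 0, "yaw": 0},
])

```text
t: 8.0
tool_pos: [0.5268, 0.0441, 0.1317]
orientation: [-2.653, -1.682, 0.001]
force: [-2.5, 0.0, -3.2]
opening: 0.0206
gripper_force: 20.0
```

```bash
python3 -c "
from h import *
rep()"
```

```text
p [0.5268 0.0441 0.1317] al -0.4403 f along/normal/z [-1.05 -2.23 -3.19] open 0.0206 19.999767243862152 t 8.0
```

Emit:
carry_out([
  {"jaw": 0.015, "dx": 0.0001, "dy": 0.0005, "dz": 0, "yaw": 0.006},
  {"jaw": 0.015, "dx": 0.0001, "dy": 0.0005, "dz": 0, "yaw": 0.006},
  {"jaw": 0.015, "dx": 0, "dy": 0, "dz": 0, "yaw": 0},
])

```text
t: 8.38
tool_pos: [0.5275, 0.044, 0.1316]
orientation: [-2.662, -1.667, 0.001]
force: [-4.1, 1.7, -2.9]
opening: 0.0206
gripper_force: 20.0
```

```bash
python3 -c "
from h import *
rep()"
```

```text
p [0.5275 0.044  0.1316] al -0.452 f along/normal/z [-0.3  -4.43 -2.87] open 0.0206 19.99967336654663 t 8.375
```

Emit:
carry_out([
  {"jaw": 0.015, "dx": 0.0001, "dy": 0.0005, "dz": 0, "yaw": 0.006},
  {"jaw": 0.015, "dx": 0, "dy": 0, "dz": 0, "yaw": 0},
])

```text
t: 8.62
tool_pos: [0.5281, 0.0438, 0.1316]
orientation: [-2.667, -1.659, 0.001]
force: [-5.2, 2.3, -2.8]
opening: 0.0207
gripper_force: 20.0
```

```bash
python3 -c "
from h import *
rep()"
```

```text
p [0.5281 0.0438 0.1316] al -0.4582 f along/normal/z [-0.25 -5.64 -2.77] open 0.0207 19.999720752239227 t 8.625
```

Emit:
carry_out([
  {"jaw": 0.015, "dx": 0.0001, "dy": 0.0005, "dz": 0, "yaw": 0.006},
  {"jaw": 0.015, "dx": 0, "dy": 0.0005, "dz": 0, "yaw": 0.006},
  {"jaw": 0.015, "dx": 0.0001, "dy": 0.0005, "dz": 0, "yaw": 0.006},
  {"jaw": 0.015, "dx": 0, "dy": 0.0005, "dz": 0, "yaw": 0.006},
  {"jaw": 0.015, "dx": 0, "dy": 0, "dz": 0, "yaw": 0},
])

```text
t: 9.25
tool_pos: [0.5294, 0.0435, 0.1314]
orientation: [-2.686, -1.626, 0.002]
force: [-7.6, 3.7, -2.1]
opening: 0.0208
gripper_force: 20.0
```

```bash
python3 -c "
from h import *
rep()"
```

```text
p [0.5294 0.0435 0.1314] al -0.4819 f along/normal/z [-0.23 -8.44 -2.12] open 0.0208 19.999748468399048 t 9.25
```

Emit:
carry_out([
  {"jaw": 0.015, "dx": 0, "dy": 0.0005, "dz": 0, "yaw": 0.004},
  {"jaw": 0.015, "dx": 0, "dy": 0.0005, "dz": 0, "yaw": 0.004},
  {"jaw": 0.015, "dx": 0, "dy": 0.0005, "dz": 0, "yaw": 0.004},
  {"jaw": 0.015, "dx": 0, "dy": 0.0005, "dz": 0, "yaw": 0.004},
  {"jaw": 0.015, "dx": 0, "dy": 0, "dz": 0, "yaw": 0},
])

```text
t: 9.88
tool_pos: [0.5306, 0.0432, 0.1313]
orientation: [-2.697, -1.604, 0.003]
force: [-9.7, 6.0, -1.0]
opening: 0.0204
gripper_force: 20.0
```

```bash
python3 -c "
from h import *
rep()"
```

```text
p [0.5306 0.0432 0.1313] al -0.4976 f along/normal/z [  0.64 -11.34  -1.01] open 0.0204 19.99975875020027 t 9.875
```

Emit:
carry_out([
  {"jaw": 0.015, "dx": 0, "dy": 0.0005, "dz": 0, "yaw": 0},
  {"jaw": 0.015, "dx": 0.0035, "dy": 0, "dz": 0.0037, "yaw": 0},
  {"jaw": 0.015, "dx": 0.0033, "dy": 0, "dz": 0.0039, "yaw": 0},
  {"jaw": 0.015, "dx": 0, "dy": 0, "dz": 0, "yaw": 0},
])

```text
t: 10.38
tool_pos: [0.534, 0.0492, 0.1234]
orientation: [-2.697, -1.605, 0.004]
force: [-9.8, 7.1, 0.4]
opening: 0.0208
gripper_force: 20.0
```

```bash
python3 -c "
from h import *
rep()"
```

```text
p [0.534  0.0492 0.1234] al -0.4972 f along/normal/z [  1.6  -11.97   0.41] open 0.0208 19.999786019325256 t 10.375
```

Emit:
carry_out([
  {"jaw": 0.015, "dx": 0.0031, "dy": -0.0002, "dz": 0.0041, "yaw": 0},
  {"jaw": 0.015, "dx": 0.0028, "dy": 0, "dz": 0.0035, "yaw": 0},
  {"jaw": 0.015, "dx": 0, "dy": 0, "dz": 0, "yaw": 0},
])

```text
t: 10.75
tool_pos: [0.5367, 0.0539, 0.1162]
orientation: [-2.698, -1.605, 0.004]
force: [-11.7, 4.4, 1.6]
opening: 0.0212
gripper_force: 20.0
```

```bash
python3 - <<'E'
from h import *
import cv2
rep()
sc=read_camera("scene");t=read_camera("top");o=np.zeros((400,800,3),np.uint8)
o[:,:400]=cv2.resize(sc[190:320,220:350],(400,400),interpolation=2)
o[:,400:]=cv2.resize(t[170:290,240:360],(400,400),interpolation=2)
cv2.imwrite("pics/d1.png",o[:,:,::-1])
E
```

```text
p [0.5367 0.0539 0.1162] al -0.4976 f along/normal/z [ -1.69 -12.38   1.6 ] open 0.0212 20.000126659870148 t 10.75
```

View pics/d1.png

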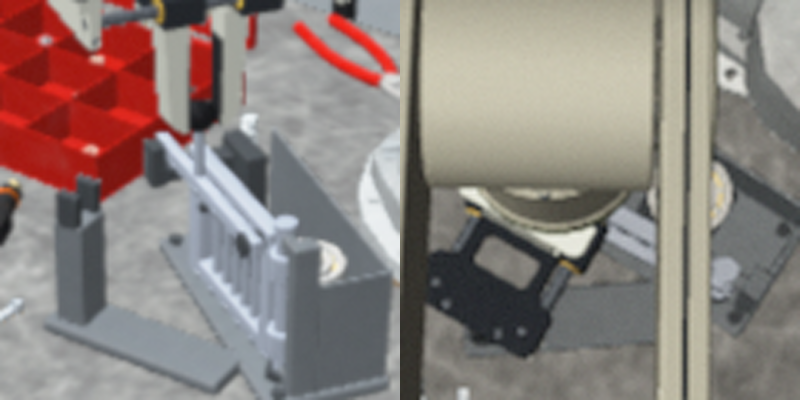

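The bar is down at its starting grip height with fz upward, and its end passes behind the dark lip (scene crop (155,145)). I'll ease off the push so the lip takes the load.

Emit:
carry_out([
  {"jaw": 0.015, "dx": 0, "dy": -0.0008, "dz": 0, "yaw": 0},
  {"jaw": 0.015, "dx": 0, "dy": -0.0008, "dz": 0, "yaw": 0},
  {"jaw": 0.015, "dx": 0, "dy": -0.0008, "dz": 0, "yaw": 0},
  {"jaw": 0.015, "dx": 0, "dy": -0.0008, "dz": 0, "yaw": 0},
  {"jaw": 0.015, "dx": 0, "dy": 0, "dz": 0, "yaw": 0},
])

```text
t: 11.48
tool_pos: [0.5351, 0.0544, 0.1163]
orientation: [-2.7, -1.605, 0.002]
force: [-5.1, 0.3, -1.8]
opening: 0.021
gripper_force: 20.0
```

```bash
python3 -c "
from h import *
rep()"
```

```text
p [0.5351 0.0544 0.1163] al -0.498 f along/normal/z [-2.23 -4.64 -1.84] open 0.021 19.999428391456604 t 11.475
```

Emit:
carry_out([
  {"jaw": 0.015, "dx": 0, "dy": -0.0007, "dz": 0, "yaw": 0},
  {"jaw": 0.015, "dx": 0, "dy": -0.0006, "dz": 0, "yaw": 0},
  {"jaw": 0.015, "dx": 0, "dy": 0, "dz": 0, "yaw": 0},
])

```text
t: 11.85
tool_pos: [0.535, 0.0545, 0.1165]
orientation: [2.699, 1.604, 0.001]
force: [2.6, -4.4, -10.0]
opening: 0.0206
gripper_force: 20.0
```

```bash
python3 -c "
from h import *
rep()"
```

```text
p [0.535  0.0545 0.1165] al -0.4984 f along/normal/z [ -2.62   4.35 -10.03] open 0.0206 19.99811053276062 t 11.85
```

The gate now holds against the lip. I'll neutralise the small side and vertical load before releasing.

Emit:
carry_out([
  {"jaw": 0.015, "dx": 0, "dy": 0.0006, "dz": 0.0004, "yaw": 0},
  {"jaw": 0.015, "dx": 0.0003, "dy": 0, "dz": 0.0003, "yaw": 0},
  {"jaw": 0.015, "dx": 0, "dy": 0, "dz": 0, "yaw": 0},
])

```text
t: 12.22
tool_pos: [0.535, 0.0545, 0.1163]
orientation: [2.7, 1.605, -0.001]
force: [-3.3, -6.4, -3.3]
opening: 0.0204
gripper_force: 20.0
```

```bash
python3 -c "
from h import *
rep()"
```

```text
p [0.535  0.0545 0.1163] al -0.4982 f along/normal/z [-7.22  0.15 -3.25] open 0.0204 19.99945878982544 t 12.225
```

Emit:
carry_out([
  {"jaw": 0.015, "dx": -0.0006, "dy": 0, "dz": 0.0004, "yaw": 0},
  {"jaw": 0.015, "dx": 0, "dy": 0, "dz": 0, "yaw": 0},
  {"jaw": 0.015, "dx": 0, "dy": 0, "dz": 0, "yaw": 0},
])

```text
t: 12.6
tool_pos: [0.5351, 0.0545, 0.1163]
orientation: [2.7, 1.605, 0.001]
force: [-2.6, -4.2, 0.1]
opening: 0.021
gripper_force: 20.0
```

```bash
python3 -c "
from h import *
rep()"
```

```text
p [0.5351 0.0545 0.1163] al -0.498 f along/normal/z [-4.91 -0.31  0.09] open 0.021 19.999980926513672 t 12.6
```

Emit:
carry_out([
  {"jaw": 0.015, "dx": -0.0008, "dy": 0, "dz": 0.0002, "yaw": 0},
  {"jaw": 0.022, "dx": 0, "dy": 0, "dz": 0, "yaw": 0},
  {"jaw": 0.03, "dx": 0, "dy": 0, "dz": 0, "yaw": 0},
  {"jaw": 0.045, "dx": 0, "dy": 0, "dz": 0, "yaw": 0},
  {"jaw": 0.045, "dx": 0, "dy": 0, "dz": 0, "yaw": 0},
  {"jaw": 0.045, "dx": 0, "dy": 0, "dz": 0, "yaw": 0},
])

```text
t: 13.35
tool_pos: [0.5345, 0.0539, 0.1153]
orientation: [-2.7, -1.605, -0.0]
force: [0.1, -0.1, 0.3]
opening: 0.0446
gripper_force: 0.0
```

Emit:
carry_out([
  {"jaw": 0.045, "dx": 0, "dy": 0, "dz": -0.01, "yaw": 0},
  {"jaw": 0.045, "dx": 0, "dy": 0, "dz": -0.02, "yaw": 0},
  {"jaw": 0.045, "dx": 0, "dy": 0, "dz": -0.03, "yaw": 0},
  {"jaw": 0.045, "dx": 0, "dy": 0, "dz": -0.03, "yaw": 0},
  {"jaw": 0.045, "dx": 0, "dy": 0, "dz": -0.03, "yaw": 0},
  {"jaw": 0.045, "dx": 0, "dy": 0, "dz": 0, "yaw": 0},
])

```text
t: 14.1
tool_pos: [0.5366, 0.054, 0.2402]
orientation: [2.697, 1.604, 0.01]
force: [0.2, 0.9, 0.1]
opening: 0.0448
gripper_force: 0.0
```

```bash
python3 - <<'E'
from h import *
import cv2
rep()
m=camera_model("wrist");V=np.array(m["view"])
sc=read_camera("scene");t=read_camera("wrist");o=np.zeros((400,800,3),np.uint8)
o[:,:400]=cv2.resize(sc[200:320,220:340],(400,400),interpolation=2)
o[:,400:]=cv2.resize(t[110:310,230:430],(400,400),interpolation=2)
cv2.imwrite("pics/f1.png",o[:,:,::-1])
x0,y0=255,215;k,l,st,c=cv2.connectedComponentsWithStats((sc[215:265,255:310].max(2)<50).astype(np.uint8))
for i in range(1,k):
    if st[i][4]>30:print(st[i],c[i]+[x0,y0])
m=camera_model("scene");V=np.array(m["view"]);K=np.array(m["camera_matrix"])
for z in(.15,.155,.16):
    c=V[:3,:3]@np.array([.5351,.0545,z])+V[:3,3];print(z,K[0,0]*c[0]/-c[2]+K[0,2],-K[1,1]*c[1]/-c[2]+K[1,2])
E
```

```text
p [0.5366 0.054  0.2402] al -0.498 f along/normal/z [ 0.85 -0.29  0.1 ] open 0.0448 0.0 t 14.1
[24  8 10  9 64] [283.640625 227.359375]
0.15 283.8861648164077 227.5588985245817
0.155 283.9004036574297 225.31511569583188
0.16 283.9147036653617 223.06169407259762
```

View pics/f1.png

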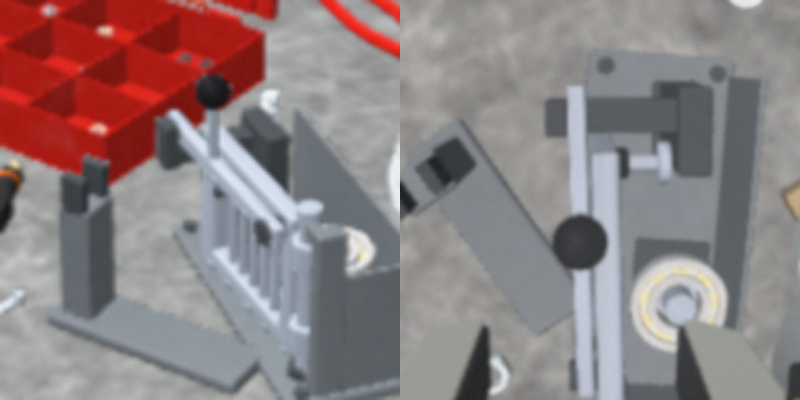

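The knob shows at scene px (283.6,227.4), which matches z = 0.15, so the bar is fully down. It sits behind the lip, which is visible on the front side (wrist crop (556,118)), and the buffer is against the gate at (622,162). The bystanders were not touched, so I'm handing in.

```bash
python3 -c "
from plant import *
print(close_job())"
```

```text
the job is handed in; nothing more can be done
None
```

The gate is shut and latched: the bar is fully down behind the catch lip, the gripper is clear, I saw no contact with the loose things, and the job was handed in at about 14 s.

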